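# Secure the nest disc on the rotary marking unit with its snap clip

### The job

Get the rotary marking unit ready to run: press its nest disc fully down on the spindle so that the groove under the spindle's head comes free, then take the snap clip that fits (the larger of the two lying on the bench) and push it sideways into that groove until it snaps fully home round the spindle, lying flat on the disc's boss. Let go of it, and leave the small clip and the other things on the bench where they are.

Things in the scene. Friction and masses are not known exactly. Their poses are not given: they have to be found in the camera images.
- rotary_unit: fixed rotary marking unit: base plate 116 x 106 mm, grey gear housing, ribbed black motor on its +x side (to 81 mm from the axis, 38 mm high), and on top a round aluminium nest disc on an upright steel spindle. Origin: centre of the underside, on the spindle axis; z up.
- groove (a point): point on the spindle axis at mid-height of the clip groove, 72 mm above the bench; z is the spindle axis, up. The groove is 18 mm in diameter and 8 mm high (68 to 76 mm above the bench). Above it is the spindle's round head, 24 mm in diameter, its top 88 mm above the bench. The clip can enter from any side.
- nest_disc (a joint): how far the nest disc stands up from its seat, in m: 0 = fully down, at most 0.012. It starts 7 to 11 mm up. It is a snug sliding fit that stays where it is left; some 5 to 10 N downward moves it, until it stops hard at 0. While it is up it covers the groove.
- disc_top (a point): point on the spindle axis at the level of the disc's flat top face (54 mm above the bench when down). Disc 140 mm in diameter; twelve pins, 6 mm high, about 60 mm from the axis; the flat ring from 22 to 56 mm out is clear to press on. In the middle a boss, 42 mm in diameter, stands 14 mm above the flat face; when down, its top is the groove's lower side.
- clip: the larger clip, black, about 25 g, loose, flat on the bench: an open C 6 mm thick, bore 18.8 mm, 32 mm across. Origin: on the bore's axis at the underside; x points out of the mouth (the way to push), z up. Two springy legs, tips 14 mm apart, open over the spindle (6 to 12 N) and close behind it; home when the bore's closed side meets the spindle.
- clip_bore (a point): centre of the larger clip's bore, half way through its thickness (3 mm above its underside); axes as clip.
- clip_tab (a point): middle of the larger clip's finger tab, 36 mm behind the bore axis (along -x), 6 mm above the underside. The tab is 16 mm wide in y, 12 mm high, from 23 to 49 mm behind the bore axis; pinch it across its width. A neck 6 mm high joins it to the C.
- small_clip: the smaller clip of the same black shape, 0.64 times the size in plan (bore 12 mm, tab 10 mm wide), too small for the spindle; loose, to be left alone. Origin and axes as clip.
- hex_key: loose long hex key, 83 mm, lying just right of the rotary unit; to be left alone.
- bush: loose turned bush, 24 mm in diameter and 25 mm high, standing in front of the usb stick near the control box; to be left alone.
There are look-alikes about, which are no part of the job. Leave any white look-alike of the clip alone.

How it is judged:
On the way:
1. the nest disc is pressed fully down (value of joint nest_disc below 0.001 m), for 0.2 s.
At the end, for the whole second after the job is handed in: the nest disc is fully down (within 1.5 mm); the larger clip sits in the spindle's groove, its bore within 2.5 mm of the spindle axis and within 3 mm of the groove's mid-height, flat within 0.12 rad, at rest and released (value of joint nest_disc below 0.0015 m and horizontal distance between clip_bore and groove below 0.0025 m and z of clip_bore in the frame of groove between -0.003 and 0.003 m and angle between the z axis of clip_bore and the z axis of groove, either way round below 0.12 rad and linear speed of clip below 0.02 m/s); the robot touches nothing.
It fails at once if the small clip or another loose thing is moved more than 25 mm (distance of any of small_clip, hex_key, bush from where it was at the start of the episode above 0.025 m).
It also fails if it takes over 48 s, if anything falls off the work surface, if the arm or the gripper's body presses on something with over 40 N, if the wrist force passes 120 N, or if a joint passes its speed limit or range.

### The arm

A 6-joint arm with a two-finger parallel gripper is mounted at the origin on a cart in front of the work surface, level with it; the furniture and walls round the work are solid. World frame = base frame: x ahead of the robot, y to its left, z up, the work surface at z = 0. Lengths are in m, angles in rad, forces in N, time in s.
With the tool pointing down it reaches from about 0.3 to 0.775 m from the base axis. Payload 14.6 kg.
Tool frame: the origin (TCP) lies at the very end of the fingers, on their centre line; the grasp point (between the pads) lies 19 mm behind it; x points along the fingers, y is the direction in which the jaws open and shut, and the axes are right-handed (so a half turn about x gives the same grasp; the last joint's range is limited). The gripper opens to 85 mm and grips with 20 to 120 N. Pads are 22 mm wide; open, the fingers measure 114 mm over their backs; the gripper's body (76 mm by 85 mm) begins 54 mm behind the grasp point. The pads swing forward as they close: fully open they stand 13 mm farther back than shut.
Start: joints at [1.119, 0.3, 1.521, -0, 1.321, -0.067], TCP at [0.206, 0.51, 0.231] pointing down, gripper open.
Joint ranges: [-3.03, 3.03], [-0.79, 2.21], [0.23, 2.52], [-1.04, 4.18], [0, 3.07], [-2.55, 2.55]. Speed limits (rad/s): [2.22, 2.22, 2.57, 3.14, 3.14, 3.14].

### API

Orientations are given as [roll, pitch, yaw] about the fixed x, y, z axes, in that order (R = Rz(yaw) Ry(pitch) Rx(roll)).
In Python, from rig import ctrl gives the robot as it stands. The module is installed in compiled form; this text tells all that it offers.
- The arm moves only by the shell command python3 -m handwheel 'ROWS' [OPENING] [FORCE]. ROWS is JSON, a list of rows, each an object with "dp": the shift along the world's x, y, z in cm, a list of three; "turn": the turn, a rotation vector about the world's x, y, z in degrees, a list of three. In form: [{"dp": [x, y, z], "turn": [rx, ry, rz]}, ...]. A call has 1 to 20 rows; each row shifts and turns the commanded pose from where the row before left it; what a row does not reach is not made up. A row lasts 1/10 s, in which the tool goes at most 50 mm and 8.59 degrees, less where a joint would pass 70% of its speed; a pose out of reach is approached as far as the arm can. A call is refused whole if a number of a shift passes 5 or a number of a turn 8.59, either way. A call with a gripper value outside its range is refused whole. OPENING is the closure, from -1 (fully open) to 1 (shut), set as the call begins (- or left out, the last holds). The fingers move at their own pace and stop on an object; FORCE is the grip in N (left out, the last holds). Time passes only in rows, so rows that do not move let the fingers close. It gives the time, the measured TCP pose, the force and the opening at its end, in the units of the state.
- ctrl.get_state(): the state, without advancing time (a new reading comes with each control period).
- ctrl.camera(name): name is "scene" or "top"; returns a dict with "color" (384x512x3 uint8, blue, green, red), "fov_y" (degrees; the focal length in pixels is half the picture's height over the tangent of half this angle, whatever the lens; pixels are square), "cx", "cy" (the principal point, pixels), "k1" (the pictures are not rectified: a ray, as slopes to the right and down, at radius r is drawn at 1 + k1 r^2 times it, then the intrinsics apply), "rvec" (rotation vector, rad) and "tvec" (3), from world to camera coordinates, as OpenCV has them. Camera axes: x right, y down, z forward; pixel columns grow to the right and rows downward; lengths in m; the calibration is good to about 2 mm. A picture is of the moment at which its call begins. There is no depth.
- ctrl.sign_off(): hands the job in, once; it reports no verdict.
The state is a dict: "t": time; "joint_positions": joint angles; "qd": joint speeds; "joint_efforts": joint torques, N m; "position": TCP position; "orientation": TCP orientation; "force": force on the tool from outside, world axes, zero at the start; "ft_torque": the same for the moment, N m; "grip_width": finger opening in m.
Only numpy, scipy, OpenCV 4.12 (cv2) and the standard library are available. Lean on these libraries where they do the work, as an engineer would, in place of code of your own. Each camera call takes 0.05 s, during which the arm holds its last target.

## Working session

There is one attempt and no reset: what is moved stays moved. The work goes in short steps, Python scripts to look and compute and a shell command to move; the robot and the scene stay as the last step left them, time stands still between calls to the robot, and variables do not carry over. Pictures are saved under pics/ and viewed, and the job is handed in when it is done.

```bash
mkdir -p pics
cat > h.py <<'E'
import numpy as np, cv2
from rig import ctrl
def K(c):
    f=c["color"].shape[0]/2/np.tan(np.radians(c["fov_y"])/2)
    return np.array([[f,0,c["cx"]],[0,f,c["cy"]],[0,0,1.]]), np.array([c["k1"],0,0,0,0.])
def ray(c,uv):
    k,d=K(c); n=cv2.undistortPoints(np.array([[uv]],float),k,d)[0,0]
    R=cv2.Rodrigues(np.array(c["rvec"],float))[0]; t=np.array(c["tvec"],float).ravel()
    return -R.T@t, R.T@np.array([n[0],n[1],1])
def atz(c,uv,z):
    o,d=ray(c,uv); return o+d*(z-o[2])/d[2]
def tri(c1,u1,c2,u2):
    o1,d1=ray(c1,u1);o2,d2=ray(c2,u2)
    A=np.stack([d1,-d2],1); s=np.linalg.lstsq(A,o2-o1,rcond=None)[0]
    p,q=o1+d1*s[0],o2+d2*s[1]; return (p+q)/2,np.linalg.norm(p-q)
def proj(c,P):
    k,d=K(c); return cv2.projectPoints(np.array(P,float).reshape(-1,1,3),np.array(c["rvec"],float),np.array(c["tvec"],float),k,d)[0].reshape(-1,2)
import pickle
def shot(name,tag):
    c=ctrl.camera(name); pickle.dump(c,open(f"pics/{tag}.pkl","wb")); cv2.imwrite(f"pics/{tag}.png",c["color"]); return c
def load(tag): return pickle.load(open(f"pics/{tag}.pkl","rb"))
def crop(tag,x0,y0,x1,y1,s,out):
    c=load(tag); cv2.imwrite(f"pics/{out}.png",cv2.resize(c["color"][y0:y1,x0:x1],None,fx=s,fy=s,interpolation=cv2.INTER_CUBIC))
E
python3 - <<'E'
from h import *
for n in("scene","top"):
    c=shot(n,n+"0"); o,d=ray(c,(256,192)); print(n,c["fov_y"],c["k1"],o,d)
print(ctrl.get_state())
E
```

```text
scene 43.476361985439766 -0.06176406243609036 [ 0.06785498 -0.25984851  0.83005463] [ 0.54488426  0.33245269 -0.76982983]
top 44.58991731737969 -0.1436703972196455 [0.42899678 0.0414548  1.13346672] [ 0.15862465  0.01098293 -0.98732216]
{'t': 0.1, 'joint_positions': array([ 1.11940382e+00,  3.00390380e-01,  1.52152770e+00,  2.40511587e-05,
        1.32069843e+00, -6.66036489e-02]), 'qd': array([ 0.00084962, -0.00129977, -0.00250712,  0.00086063,  0.00031191,
        0.00128016]), 'joint_efforts': array([ 1.98550828e-03, -5.44372451e+01, -3.62370694e+01, -1.26081827e-05,
        2.97698069e-03, -4.37088283e-05]), 'position': array([0.20635639, 0.50959165, 0.23078818]), 'orientation': array([-1.66014999,  1.5697722 , -2.04494481]), 'force': array([0.39372258, 0.20158154, 1.19231934]), 'ft_torque': array([ 0.05738655, -0.04053439,  0.01391021]), 'grip_width': 0.08531126974614887}
```

View pics/scene0.png

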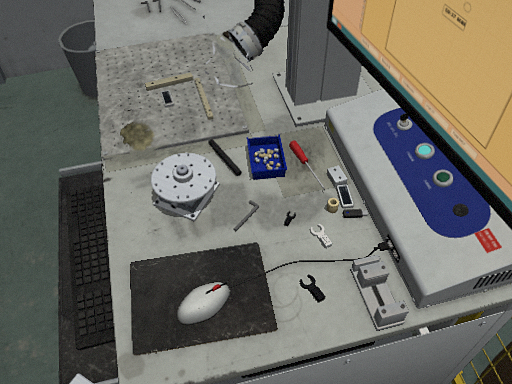

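View pics/top0.png

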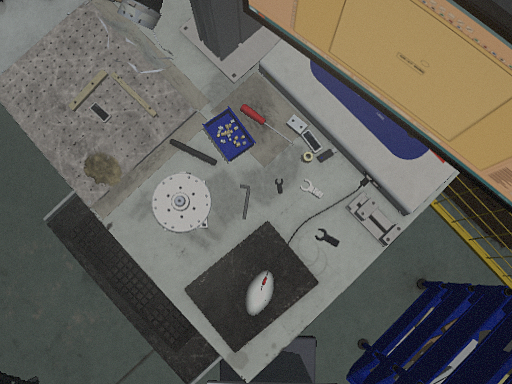

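The scene view shows three clip shapes: black at scene (313,288) / top (327,238), black at scene (290,218) / top (279,185), and white at scene (320,235) / top (312,188). The first fits the target, as it is the larger of the two black ones. The disc is at scene (184,172) / top (181,201). I'll confirm with crops.

Run:
```python
from h import *
a=load("scene0")["color"];b=load("top0")["color"]
r=lambda m,x0,y0,x1,y1,w,h:cv2.resize(m[y0:y1,x0:x1],(w,h),interpolation=cv2.INTER_CUBIC)
# 50x37 px crops at 8x
t=np.hstack([r(a,288,268,338,306,400,304),r(b,302,220,352,258,400,304)])
u=np.hstack([r(a,140,145,225,220,400,296),r(b,145,168,220,238,400,296)])
cv2.imwrite("pics/crop0.png",np.vstack([t,u]))
```

```text
(no output)
```

View pics/crop0.png

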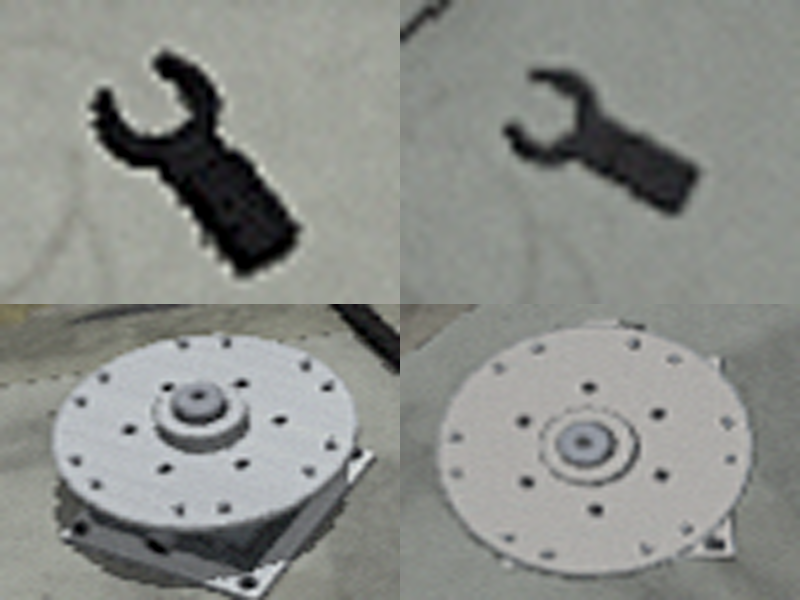

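```bash
cat > fit.py <<'E'
from h import *
from scipy.optimize import minimize, differential_evolution
def Cpoly(s=1):
    # tips 14 apart on mean radius; outer 16, bore 9.4; mouth half-angle
    a0=np.arcsin(7/9.4) if True else 0
    th=np.linspace(a0,2*np.pi-a0,40)
    o=np.c_[16*np.cos(th),16*np.sin(th)]; i=np.c_[9.4*np.cos(th),9.4*np.sin(th)][::-1]
    return np.vstack([o,i])*1e-3
TAB=np.array([[-23,-8],[-49,-8],[-49,8],[-23,8]])*1e-3
NECK=np.array([[-14,-5],[-24,-5],[-24,5],[-14,5]])*1e-3
def render(c,p,box,S=8,z0=0.):
    x0,y0,x1,y1=box; m=np.zeros(((y1-y0)*S,(x1-x0)*S),np.uint8)
    cs,sn=np.cos(p[2]),np.sin(p[2]); R=np.array([[cs,-sn],[sn,cs]])
    for poly,h in((Cpoly(),.006),(NECK,.006),(TAB,.012)):
        for z in np.linspace(0,h,4):
            w=poly@R.T+np.array(p[:2]); uv=proj(c,np.c_[w,np.full(len(w),z+z0)])
            cv2.fillPoly(m,[np.round((uv-[x0,y0]+.5)*S).astype(np.int32)],255)
    return cv2.resize(m,(x1-x0,y1-y0),interpolation=cv2.INTER_AREA)/255.
def soft(c,box,dark=40,light=150):
    x0,y0,x1,y1=box; g=c["color"][y0:y1,x0:x1].max(2).astype(float)
    light=np.median(g); return np.clip((light-g)/(light-dark),0,1)
def fit(views,p0,z0=0.):
    T=[(c,b,np.where(soft(c,b)<.25,0,soft(c,b))) for c,b in views]
    f=lambda q:sum(((render(c,[q[0]/1e3,q[1]/1e3,q[2]/50],b,z0=z0)-t)**2).sum() for c,b,t in T)
    q0=np.array([p0[0]*1e3,p0[1]*1e3,p0[2]*50])
    r=minimize(f,q0,method="Nelder-Mead",options=dict(initial_simplex=q0+np.array([[0,0,0],[6,0,0],[0,6,0],[0,0,6]]),xatol=.02,fatol=1e-3))
    return np.array([r.x[0]/1e3,r.x[1]/1e3,r.x[2]/50]),r.fun
E
python3 - <<'E'
from fit import *
s=load("scene0");t=load("top0")
print("spindle top tri",tri(s,(181.8,167.6),t,(178.9,199.9)))
# tab end / mouth
tab=tri(s,(288+262/8-.5,268+252/8-.5),t,(302+(688-400)/8-.5,220+195/8-.5)); print("tab far edge",tab)
bs=atz(s,(288+155/8,268+108/8),.006); bt=atz(t,(302+145/8,220+117/8),.006); print("bore",bs,bt)
ts=atz(s,(288+240/8,268+225/8),.012); tt=atz(t,(302+245/8,220+170/8),.012);print("tab",ts,tt)
d=bt-tt; p0=[bt[0],bt[1],np.arctan2(d[1],d[0])]
bS=(288,268,338,306);bT=(304,222,350,258)
for v in([(s,bS)],[(t,bT)],[(s,bS),(t,bT)]): print(fit(v,p0))
for n,a,b in(("small",(290,218),(279,185)),("white",(320,235),(312,188)),("key",(246,215),(245,201)),("bush",(333,203),(307,156)),("dbox",(370,270),(370,215)),("mouse",(203,303),(260,292))): print(n,tri(s,a,t,b))
print("base corner",[proj(s,[[.4,.1,0]]),proj(t,[[.4,.1,0]])])
E
```

```text
spindle top tri (array([0.57346479, 0.2285185 , 0.08726127]), np.float64(0.002702683698744138))
tab far edge (array([ 0.48765768, -0.14382988,  0.00687211]), np.float64(0.004160360608942504))
bore [ 0.50789972 -0.10417196  0.006     ] [ 0.51019452 -0.10344131  0.006     ]
tab [ 0.48697402 -0.13664028  0.012     ] [ 0.49457779 -0.13292991  0.012     ]
(array([ 0.51023515, -0.10129093,  1.07127878]), np.float64(22.042863607307336))
(array([ 0.51236288, -0.1028071 ,  1.07121737]), np.float64(15.719704908387534))
(array([ 0.51099179, -0.10176162,  1.0736376 ]), np.float64(64.07682877991424))
small (array([ 6.29747963e-01, -1.65667106e-03,  2.95315124e-04]), np.float64(0.0007071509712281967))
white (array([ 0.62196158, -0.07982484,  0.00396275]), np.float64(0.0071104742487776975))
key (array([0.58654074, 0.08116367, 0.00547998]), np.float64(0.0025765065624518526))
bush (array([ 0.70064174, -0.0680388 ,  0.01681509]), np.float64(0.0010960673052519195))
dbox (array([ 0.55130559, -0.20658856,  0.07372748]), np.float64(0.006027197281813084))
mouse (array([0.36827027, 0.04001364, 0.01109841]), np.float64(0.0057114712808028255))
base corner [array([[188.96156038, 278.47470716]]), array([[234.41642978, 278.44955164]])]
```

Run:
```python
from h import *
from scipy.spatial.transform import Rotation as Ro
st=ctrl.get_state(); R=Ro.from_euler("xyz",st["orientation"]).as_matrix(); print(R.round(3)); 
y=R[:,1]; print("jaw dir deg",np.degrees(np.arctan2(y[1],y[0])))
s=load("scene0");t=load("top0")
# device near clip: visible base corners on top & scene
for uv in((352,266),(379,327),(408,315)): print("dev scene z0",atz(s,uv,0).round(3))
for uv in((345,208),(384,246),(402,228),(362,192)): print("dev top z0",atz(t,uv,0).round(3))
# disc rim ellipse in both views: circle fit with assumed z -> check centre and height
for n,c,box in(("s",s,(145,140,225,215)),("t",t,(145,168,220,238))):
    P=np.array([.5735,.2285]); 
    for z in(.054,.062,.063,.065): 
        print(n,z,proj(c,[[P[0]+.07*np.cos(a),P[1]+.07*np.sin(a),z] for a in(0,np.pi/2,np.pi,3*np.pi/2)]).round(1).tolist())
```

```text
[[-0.     0.375  0.927]
 [-0.001  0.927 -0.375]
 [-1.    -0.001 -0.   ]]
jaw dir deg 67.95288344346739
dev scene z0 [ 0.587 -0.164  0.   ]
dev scene z0 [ 0.493 -0.259  0.   ]
dev scene z0 [ 0.542 -0.297  0.   ]
dev top z0 [ 0.577 -0.165  0.   ]
dev top z0 [ 0.486 -0.261  0.   ]
dev top z0 [ 0.531 -0.306  0.   ]
dev top z0 [ 0.618 -0.207  0.   ]
s 0.054 [[202.9, 157.6], [158.8, 166.0], [164.6, 199.9], [211.4, 190.5]]
s 0.062 [[202.6, 155.1], [158.2, 163.5], [164.0, 197.5], [211.1, 188.1]]
s 0.063 [[202.6, 154.8], [158.1, 163.2], [163.9, 197.2], [211.0, 187.8]]
s 0.065 [[202.5, 154.1], [157.9, 162.6], [163.8, 196.6], [210.9, 187.1]]
t 0.054 [[182.4, 172.9], [151.4, 201.5], [179.4, 232.2], [210.6, 203.1]]
t 0.062 [[181.9, 172.2], [150.6, 201.0], [178.8, 231.9], [210.3, 202.6]]
t 0.063 [[181.8, 172.2], [150.5, 200.9], [178.7, 231.9], [210.2, 202.5]]
t 0.065 [[181.6, 172.0], [150.3, 200.8], [178.6, 231.8], [210.1, 202.4]]
```

Run:
```python
from h import *
import numpy as np
out=[]
for n,(x0,y0,x1,y1) in(("scene0",(140,140,230,215)),("top0",(140,166,223,236))):
    im=cv2.resize(load(n)["color"][y0:y1,x0:x1],(400,333),interpolation=cv2.INTER_CUBIC)
    for z,col in((.063,(0,0,255)),(.088,(0,255,0))):
        r=.07 if z<.08 else .012
        uv=proj(load(n),[[.5735+r*np.cos(a),.2285+r*np.sin(a),z] for a in np.linspace(0,6.3,60)])
        uv=(uv-[x0,y0]+.5)*[400/(x1-x0),333/(y1-y0)]
        cv2.polylines(im,[np.round(uv).astype(int)],False,col,1)
    out.append(im)
cv2.imwrite("pics/ov.png",np.hstack(out))
```

```text
(no output)
```

View pics/ov.png

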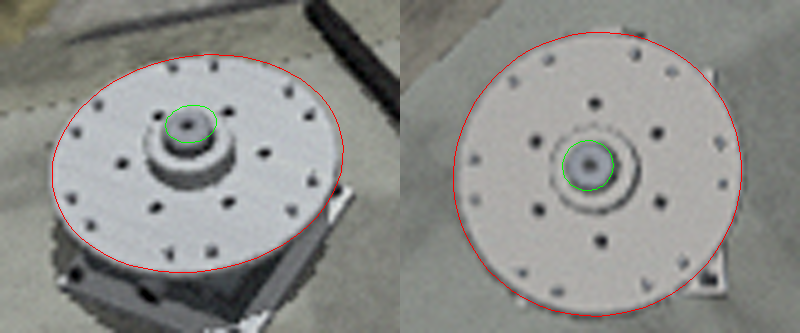

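```bash
python3 -m handwheel '[{"dp":[3.18,-2.65,-0.9],"turn":[0,0,-3.9]},{"dp":[3.18,-2.65,-0.9],"turn":[0,0,-3.9]},{"dp":[3.18,-2.65,-0.9],"turn":[0,0,-3.9]},{"dp":[3.18,-2.65,-0.9],"turn":[0,0,-3.9]},{"dp":[3.18,-2.65,-0.9],"turn":[0,0,-3.9]},{"dp":[3.18,-2.65,-0.9],"turn":[0,0,-3.9]},{"dp":[3.18,-2.65,-0.9],"turn":[0,0,-3.9]},{"dp":[3.18,-2.65,-0.9],"turn":[0,0,-3.9]},{"dp":[3.18,-2.65,-0.9],"turn":[0,0,-3.9]},{"dp":[3.18,-2.65,-0.9],"turn":[0,0,-3.9]},{"dp":[3.18,-2.65,-0.9],"turn":[0,0,-3.9]},{"dp":[3.18,-2.65,-0.9],"turn":[0,0,-3.9]},{"dp":[0,0,0],"turn":[0,0,0]},{"dp":[0,0,0],"turn":[0,0,0]}]' 1 40
```

```text
t: 1.5
position: [0.588, 0.1912, 0.1224]
orientation: [-1.755, 1.569, -2.957]
force: [0.0, 1.3, -1.3]
grip_width: -0.0002
```

Run:
```python
from h import *
shot("scene","scene1"); shot("top","top1")
a=load("scene1")["color"][90:250,100:300];b=load("top1")["color"][130:290,100:300]
cv2.imwrite("pics/s1.png",np.hstack([cv2.resize(x,None,fx=2,fy=2) for x in(a,b)]))
```

```text
(no output)
```

View pics/s1.png

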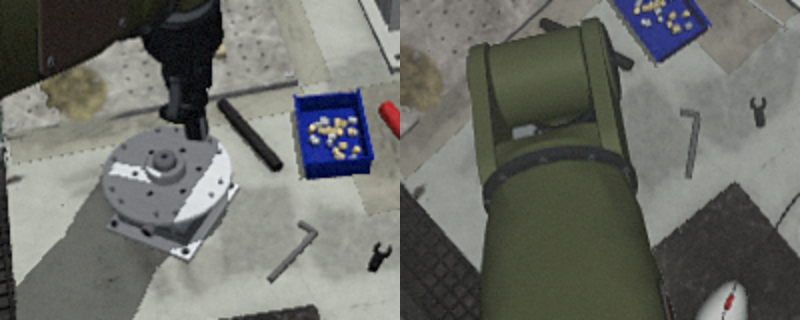

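The closed fingertips sit above the right of the disc at scene (200,159), and the top view is blocked by the arm. Next I'll lower onto the disc.

```bash
python3 -c "
from h import *
print(proj(load('scene1'),[ctrl.get_state()['position']]))
crop('scene1',180,130,220,170,14,'tip1')"
python3 -m handwheel '[{"dp":[0,0,-1],"turn":[0,0,0]},{"dp":[0,0,-1.2],"turn":[0,0,0]},{"dp":[0,0,-1.2],"turn":[0,0,0]},{"dp":[0,0,-1.2],"turn":[0,0,0]},{"dp":[0,0,-0.7],"turn":[0,0,0]},{"dp":[0,0,-0.3],"turn":[0,0,0]},{"dp":[0,0,-0.3],"turn":[0,0,0]},{"dp":[0,0,-0.2],"turn":[0,0,0]}]'
```

```text
[[198.59598945 157.65418653]]
t: 2.4
position: [0.5882, 0.1918, 0.0626]
orientation: [1.49, 1.571, 0.288]
force: [-3.1, -0.8, 4.6]
grip_width: -0.0001
```

View pics/tip1.png

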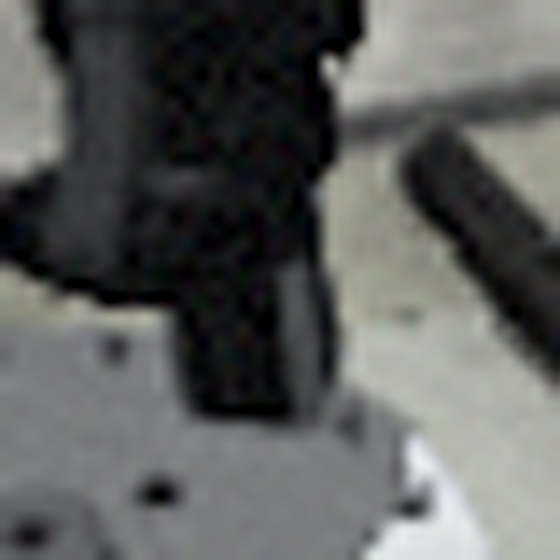

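```bash
python3 -m handwheel '[{"dp":[0,0,-0.2],"turn":[0,0,0]},{"dp":[0,0,-0.2],"turn":[0,0,0]},{"dp":[0,0,-0.15],"turn":[0,0,0]},{"dp":[0,0,-0.1],"turn":[0,0,0]},{"dp":[0,0,-0.1],"turn":[0,0,0]},{"dp":[0,0,0],"turn":[0,0,0]}]'
```

```text
t: 3.0
position: [0.5881, 0.1918, 0.0547]
orientation: [1.541, 1.571, 0.34]
force: [-1.1, -0.1, 2.7]
grip_width: -0.0003
```

```bash
python3 -m handwheel '[{"dp":[0,0,-0.1],"turn":[0,0,0]},{"dp":[0,0,0],"turn":[0,0,0]}]';python3 -m handwheel '[{"dp":[0,0,-0.05],"turn":[0,0,0]},{"dp":[0,0,0],"turn":[0,0,0]}]'
```

```text
t: 3.2
position: [0.5882, 0.1918, 0.0541]
orientation: [1.413, 1.57, 0.211]
force: [-3.9, -1.5, 5.8]
grip_width: -0.0002
t: 3.4
position: [0.5883, 0.1918, 0.054]
orientation: [1.371, 1.57, 0.17]
force: [-5.9, -1.4, 11.8]
grip_width: -0.0003
```

```bash
python3 -m handwheel '[{"dp":[0,0,-0.1],"turn":[0,0,0]},{"dp":[0,0,0],"turn":[0,0,0]},{"dp":[0,0,0],"turn":[0,0,0]}]'
```

```text
t: 3.7
position: [0.5883, 0.1918, 0.0539]
orientation: [1.371, 1.57, 0.169]
force: [-9.7, -2.5, 21.2]
grip_width: 0.0003
```

The disc is down: 21 N against the stop with no further motion, TCP at 53.9 mm. Next I'll lift and go over the clip.

```bash
python3 -m handwheel '[{"dp":[0,0,2],"turn":[0,0,0]},{"dp":[0,0,2.5],"turn":[0,0,0]},{"dp":[0,0,2.5],"turn":[0,0,0]},{"dp":[-0.79,-2.71,1],"turn":[0,0,-4.14]},{"dp":[-0.79,-2.71,0],"turn":[0,0,-4.14]},{"dp":[-0.79,-2.71,0],"turn":[0,0,-4.14]},{"dp":[-0.79,-2.71,0],"turn":[0,0,-4.14]},{"dp":[-0.79,-2.71,0],"turn":[0,0,-4.14]},{"dp":[-0.79,-2.71,0],"turn":[0,0,-4.14]},{"dp":[-0.79,-2.71,0],"turn":[0,0,-4.14]},{"dp":[-0.79,-2.71,0],"turn":[0,0,-4.14]},{"dp":[-0.79,-2.71,0],"turn":[0,0,-4.14]},{"dp":[-0.79,-2.71,0],"turn":[0,0,-4.14]},{"dp":[-0.79,-2.71,0],"turn":[0,0,-4.14]},{"dp":[-0.79,-2.71,0],"turn":[0,0,-4.14]},{"dp":[0,0,0],"turn":[0,0,0]},{"dp":[0,0,0],"turn":[0,0,0]}]' 0 40
python3 - <<'E'
from h import *
from scipy.spatial.transform import Rotation as Ro
st=ctrl.get_state(); y=Ro.from_euler("xyz",st["orientation"]).as_matrix()
print(y.round(3),np.degrees(np.arctan2(y[1,1],y[0,1])),st["position"],st["grip_width"])
shot("scene","scene2"); shot("top","top2")
a=load("scene2")["color"][120:330,130:400]
u=load("scene2")["color"][145:220,140:225]
cv2.imwrite("pics/s2.png",np.hstack([cv2.resize(a,(540,420)),np.vstack([cv2.resize(u,(255,225)),np.zeros((195,255,3),np.uint8)])]))
E
```

```text
t: 5.4
position: [0.4932, -0.1336, 0.1321]
orientation: [-3.129, 1.571, 1.085]
force: [-0.4, 0.0, 0.0]
grip_width: 0.0426
[[ 0.     0.878 -0.478]
 [ 0.    -0.478 -0.878]
 [-1.    -0.    -0.   ]] -28.547391679741164 [ 0.49323877 -0.13364935  0.13209682] 0.04259717562787879
```

View pics/s2.png

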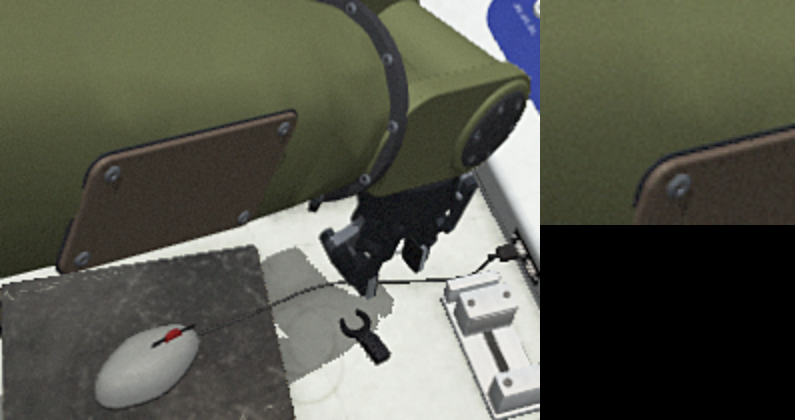

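The clip lies clear below the open fingers, at about scene (312,288). The jaw axis is square to the tab, so I'll descend and close.

```bash
python3 -m handwheel '[{"dp":[0,0,-2],"turn":[0,0,0]},{"dp":[0,0,-2.5],"turn":[0,0,0]},{"dp":[0,0,-2.5],"turn":[0,0,0]},{"dp":[0,0,-2.5],"turn":[0,0,0]},{"dp":[0,0,-1.5],"turn":[0,0,0]},{"dp":[0,0,-1.0],"turn":[0,0,0]},{"dp":[0.05,0.02,-0.6],"turn":[0,0,0]},{"dp":[0,0,-0.3],"turn":[0,0,0]},{"dp":[0,0,0],"turn":[0,0,0]}]'
python3 - <<'E'
from h import *
shot("scene","scene3"); crop("scene3",270,240,350,310,9,"s3")
E
```

```text
t: 6.4
position: [0.494, -0.1331, 0.0035]
orientation: [1.771, 1.57, -0.297]
force: [-0.7, -0.2, -0.4]
grip_width: 0.0429
```

View pics/s3.png

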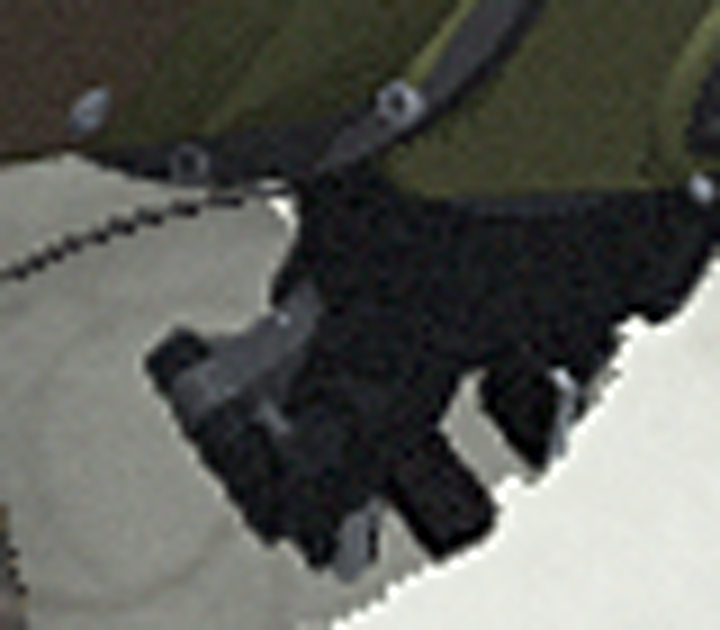

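The tab at about scene (319,295) stands between the two fingers, so I'll close.

```bash
python3 -m handwheel '[{"dp":[0,0,0],"turn":[0,0,0]},{"dp":[0,0,0],"turn":[0,0,0]},{"dp":[0,0,0],"turn":[0,0,0]},{"dp":[0,0,0],"turn":[0,0,0]},{"dp":[0,0,0],"turn":[0,0,0]}]' 1 80
python3 -m handwheel '[{"dp":[0,0,0.5],"turn":[0,0,0]},{"dp":[0,0,1.5],"turn":[0,0,0]},{"dp":[0,0,2.5],"turn":[0,0,0]},{"dp":[0,0,2.5],"turn":[0,0,0]},{"dp":[0,0,2.5],"turn":[0,0,0]},{"dp":[0,0,2],"turn":[0,0,0]},{"dp":[0,0,0],"turn":[0,0,0]}]'
python3 - <<'E'
from h import *
shot("scene","scene4"); shot("top","top4"); crop("scene4",270,190,370,280,7,"s4")
E
```

```text
t: 6.95
position: [0.4941, -0.1334, 0.0041]
orientation: [1.721, 1.57, -0.347]
force: [-1.9, 0.5, 7.0]
grip_width: 0.0129
t: 7.65
position: [0.4949, -0.1336, 0.1212]
orientation: [1.736, 1.566, -0.333]
force: [0.3, -0.4, -0.3]
grip_width: 0.0132
```

View pics/s4.png

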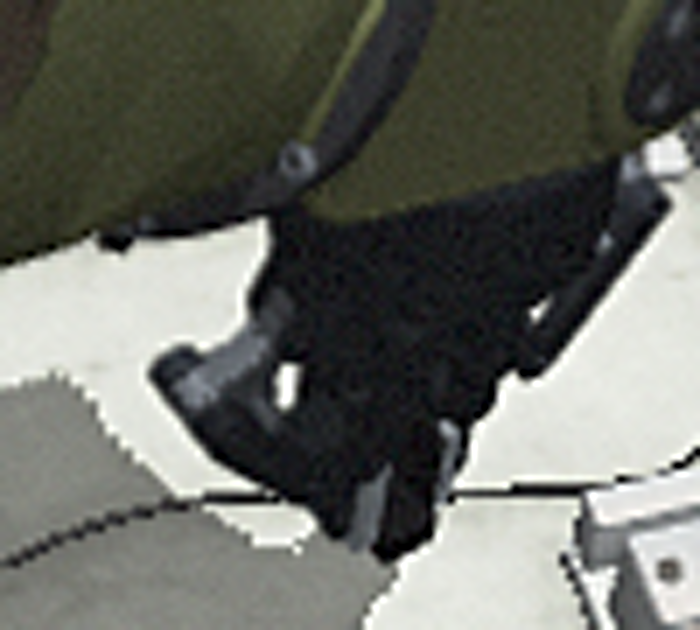

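Run:
```python
from h import *
t=load("top4"); print(proj(t,[[.4949,-.1336,.121]]))
crop("top4",230,140,390,270,5,"t4")
```

```text
[[340.72459558 238.34142563]]
```

View pics/t4.png

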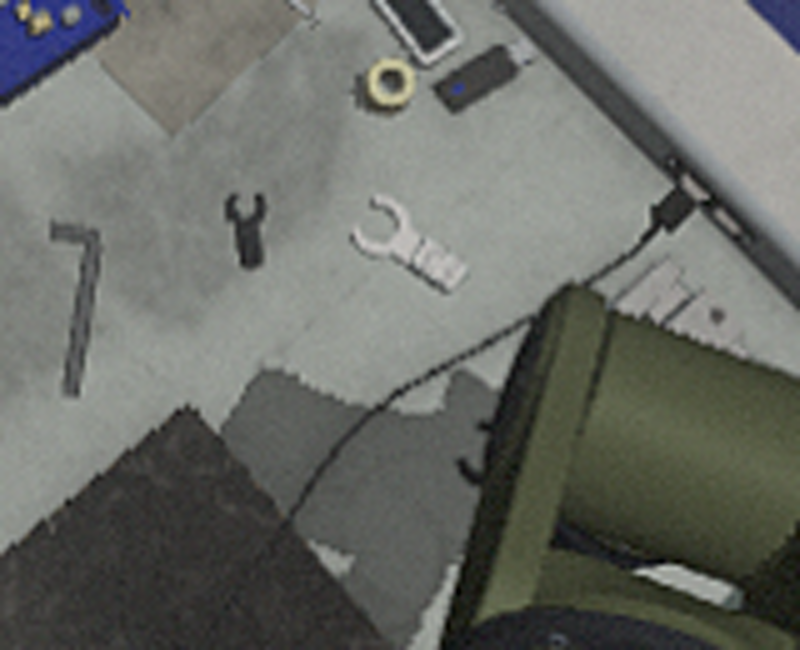

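The clip is lifted, and in the top view its tips are at about (323,234) and (327,224). The small clip, white clip, key and bush have not moved. I'll turn to heading 121.5°, square to the scene camera's view, and go beside the spindle.

```bash
python3 -m handwheel '[{"dp":[0.77,2.01,0.1],"turn":[0,0,4]},{"dp":[0.77,2.01,0.1],"turn":[0,0,4]},{"dp":[0.77,2.01,0.1],"turn":[0,0,4]},{"dp":[0.77,2.01,0.1],"turn":[0,0,4]},{"dp":[0.77,2.01,0.1],"turn":[0,0,4]},{"dp":[0.77,2.01,0.1],"turn":[0,0,4]},{"dp":[0.77,2.01,0.1],"turn":[0,0,4]},{"dp":[0.77,2.01,0.1],"turn":[0,0,4]},{"dp":[0.77,2.01,0.1],"turn":[0,0,4]},{"dp":[0.77,2.01,0.1],"turn":[0,0,4]},{"dp":[0.77,2.01,0],"turn":[0,0,4]},{"dp":[0.77,2.01,0],"turn":[0,0,4]},{"dp":[0.77,2.01,0],"turn":[0,0,4]},{"dp":[0.77,2.01,0],"turn":[0,0,4]},{"dp":[0.77,2.01,0],"turn":[0,0,4]},{"dp":[0,0,0],"turn":[0,0,0]},{"dp":[0,0,0],"turn":[0,0,0]}]'
cat > look.py <<'E'
import sys
from h import *
from fit import Cpoly,TAB
from scipy.spatial.transform import Rotation as Ro
tag=sys.argv[1]
st=ctrl.get_state(); R=Ro.from_euler("xyz",st["orientation"]).as_matrix(); P=st["position"]
jaw=np.degrees(np.arctan2(R[1,1],R[0,1])); print("pos",P.round(4),"jaw",jaw.round(2),"axis",R[:,0].round(4),"w",st["grip_width"].round(4),"F",st["force"].round(1))
hd=np.radians(jaw+90.0); d=np.array([np.cos(hd),np.sin(hd)])
b=P[:2]+.0358*d; S=np.array([.5735,.2285]); e=b-S
print("bore est",b.round(4),"along",(e@d*1e3).round(2),"lat",((-d[1]*e[0]+d[0]*e[1])*1e3).round(2),"under z",P[2]-.0041)
for n in("scene","top"):
    c=shot(n,n+tag)
x0,y0,x1,y1=150,120,240,210; s=8
c=load("scene"+tag); im=cv2.resize(c["color"][y0:y1,x0:x1],None,fx=s*.8,fy=s*.8,interpolation=cv2.INTER_CUBIC)
raw=im.copy(); M=np.array([[d[0],-d[1]],[d[1],d[0]]])
for z,col in((P[2]-.0041,(0,255,0)),(P[2]+.0019,(0,255,255))):
    w=Cpoly()@M.T+b; uv=proj(c,np.c_[w,np.full(len(w),z)])
    cv2.polylines(im,[np.round((uv-[x0,y0]+.5)*s*.8).astype(int)],True,col,1)
uv=proj(c,[[S[0]+.012*np.cos(a),S[1]+.012*np.sin(a),.088] for a in np.linspace(0,6.3,60)])
cv2.polylines(im,[np.round((uv-[x0,y0]+.5)*s*.8).astype(int)],True,(0,0,255),1)
cv2.imwrite(f"pics/look{tag}.png",cv2.resize(np.hstack([raw,im]),(800,400)))
cv2.imwrite(f"pics/big{tag}.png",raw)
E
python3 look.py 5
```

```text
t: 9.45
position: [0.6087, 0.1682, 0.1269]
orientation: [-1.842, 1.569, -2.864]
force: [0.5, -0.2, -0.1]
grip_width: 0.0134Traceback (most recent call last):
  File "look.py", line 7, in <module>
    jaw=np.degrees(np.arctan2(R[1,1],R[0,1])); print("pos",P.round(4),"jaw",jaw.round(2),"axis",R[:,0].round(4),"w",st["grip_width"].round(4),"F",st["force"].round(1))
                                                                                                                    ^^^^^^^^^^^^^^^^^^^^^^
AttributeError: 'float' object has no attribute 'round'
```

```bash
sed -i 's/st\["grip_width"\].round(4)/st["grip_width"]/' look.py; python3 look.py 5
```

```text
pos [0.6087 0.1682 0.1269] jaw 31.44 axis [-2.1e-03 -6.0e-04 -1.0e+00] w 0.013410069683091844 F [ 0.5 -0.2 -0.1]
bore est [0.59   0.1987] along -34.03 lat 1.45 under z 0.12276414337545784
```

View pics/look5.png

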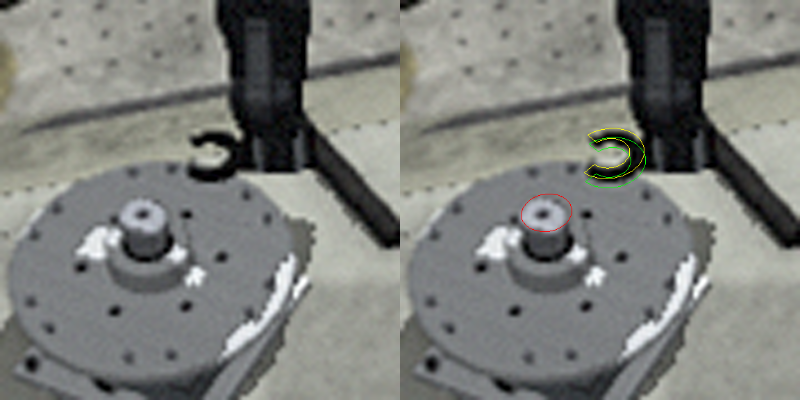

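View pics/top5.png

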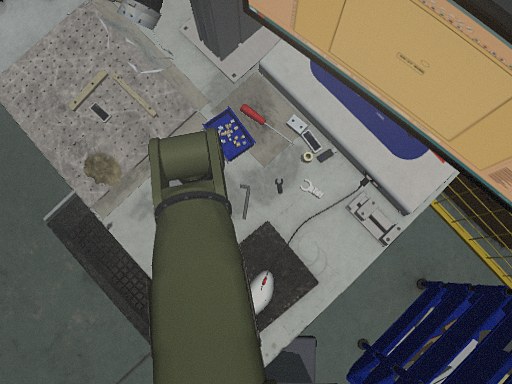

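Run:
```python
from h import *
c=load("scene5")
print(c["color"][146:166,188:212].max(2))
crop("scene5",170,140,225,185,14,"z5")
```

```text
[[134 128 138 150 146 138 140 145 142 144 133 126 136 159  84   1  11  13
   28  27  30  35  33  20]
 [131 125 143 160 154 144 147 143 146 147 149 145 149 158 153  71  11   8
   18  20  21  26  27  23]
 [142 139 144 145 142 135 143 152 159 161 166 171 176 173 177  84   0   9
   23  18  13  17  15  14]
 [133 137 143 147 148 162 173 129 102  96  99 100 111 128 167 166  77   3
   11  18  16  24  19  24]
 [142 149 147 151 125 104 105  62   9   1   2   0  20  45  98 184 101  11
    8  30   6  20  19  20]
 [145 143 143 158 110  33   0   0   0   0   9   3  12   4  20 102  53   4
   13  69  50  23  27  28]
 [160 152 160 164 156  68   0  58 145 161  86  13  14   7  12   8  15   6
   25  81  58  34  17  18]
 [167 169 168 170 175 155 143 157 174 184 162 162 114  41  19  25  19  12
   21  79  63  37  31  17]
 [166 169 166 167 175 172 176 170 168 174 144 139 185 104   0  22  15  11
    7  76  64  32  24  13]
 [175 179 175 173 154 138 170 187 186 185 176 185 165  80   3  24  15  15
   13  68  77  40  10  18]
 [128 134 138 155 121 104 158 183 196 202 209 166  89  19  15  26  10   9
   13  49  71  3
[... 220 characters left out ...]
24 133 132  58   0   0   7  11   7  15   5   0   0  59 137 179 179
  181 174 182 175 179 179]
 [129 132 127 131 122  98  48  23   0   0   0  52  53 111 126 141 150 164
  199 202 200 188 192 194]
 [130 126 126 135 138 129 120 120 126 124 122 122 116 135 136 133 127 128
  147 174 192 193 188 191]
 [132 126 129 124 129 131 135 134 131 139 139 138 136 131 126 131 120 107
  128 132 151 190 194 193]
 [132 135 135 132 126 129 131 129 127 129 126 127 129 129 128 135  98  72
  107 122 132 158 189 191]
 [132 130 131 132 132 132 131 131 129 125 127 127 128 130 130 131 101  59
   99 128 133 131 159 189]
 [127 129 131 127 130 134 131 133 131 132 130 127 127 131 132 129 126 121
  125 131 134 128 129 155]]
```

View pics/z5.png

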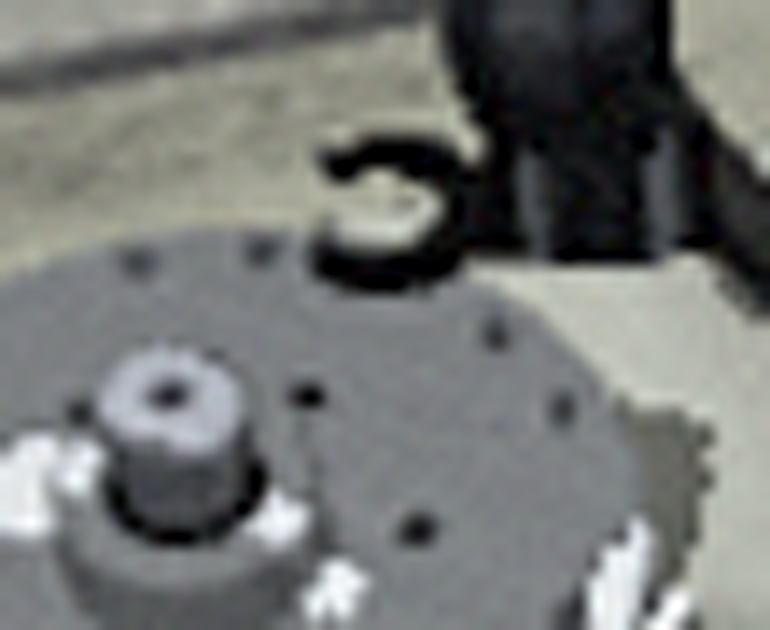

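```bash
cat > fitc.py <<'E'
from fit import *
import sys
# fit C in scene view, z and heading given; box limits columns left of the gripper
def fitC(tag,box,z0,p0,free_th=False):
    c=load(tag); x0,y0,x1,y1=box; g=c["color"][y0:y1,x0:x1].max(2).astype(float)
    T=np.clip((110-g)/90,0,1)
    def f(q): return ((render(c,[p0[0]+q[0]/1e3,p0[1]+q[1]/1e3,p0[2]+(q[2]/50 if free_th else 0)],box,z0=z0)-T)**2).sum()
    n=3 if free_th else 2
    r=minimize(f,np.zeros(n),method="Nelder-Mead",options=dict(initial_simplex=np.vstack([np.zeros(n),3*np.eye(n)]),xatol=.02,fatol=1e-3))
    return r.x,r.fun,f(np.zeros(n)),T.sum()
if __name__=="__main__":
    h=np.radians(121.44); p0=[.59,.1987,h]; d=np.array([np.cos(h),np.sin(h)])
    for z in(.1208,.1228,.1248):
      for ft in(False,True):
        x,*r=fitC("scene5",(186,145,204,164),z,p0,ft); 
        print(z,x.round(2),"along",(x[:2]@d).round(2),"lat",(-d[1]*x[0]+d[0]*x[1]).round(2),r)
    # head bias: centroid of actual head top vs predicted
    c=load("scene5"); print(proj(c,[[.5735,.2285,.088]]))
E
python3 fitc.py
```

```text
0.1208 [3.05 1.08] along -0.67 lat -3.16 [np.float64(29.484208210517323), np.float64(39.52866803366227), np.float64(72.16666666666667)]
0.1208 [ 3.14  1.05 -1.61] along -0.74 lat -3.22 [np.float64(29.36749925242428), np.float64(39.52866803366227), np.float64(72.16666666666667)]
0.1228 [ 1.73 -0.09] along -0.98 lat -1.43 [np.float64(29.98104276133111), np.float64(32.696172839506175), np.float64(72.16666666666667)]
0.1228 [ 1.49 -0.49 -2.33] along -1.2 lat -1.01 [np.float64(29.81535264214618), np.float64(32.696172839506175), np.float64(72.16666666666667)]
0.1248 [ 0.09 -1.82] along -1.6 lat 0.87 [np.float64(30.25629074287667), np.float64(33.920419923960864), np.float64(72.16666666666667)]
0.1248 [ 0.3  -1.6   1.39] along -1.52 lat 0.57 [np.float64(30.516390704429924), np.float64(33.920419923960864), np.float64(72.16666666666667)]
[[182.41594911 167.27590263]]
```

Run:
```python
from h import *
from scipy.optimize import minimize
h=np.radians(121.44);d=np.array([np.cos(h),np.sin(h)]);n=np.array([-d[1],d[0]])
for tag in("scene5","scene0"):
  c=load(tag)
  for uv in((181.7,167.9),):
    e=atz(c,uv,.088)[:2]-[.5735,.2285]; print(tag,e*1e3,"along",e@d*1e3,"lat",e@n*1e3)
  # disc rim centre in this view for reference: fit circle by max gradient
for tag,z in(("scene5",.054),("scene0",.063),("top0",.063)):
  c=load(tag); g=cv2.GaussianBlur(c["color"].max(2).astype(np.float32),(0,0),1)
  a=np.linspace(0,2*np.pi,400)
  def f(q):
    def s(r,zz): 
      uv=proj(c,np.c_[.5735+q[0]/1e3+r*np.cos(a),.2285+q[1]/1e3+r*np.sin(a),np.full(400,zz)]).astype(np.float32)
      return cv2.remap(g,uv[:,:1],uv[:,1:],cv2.INTER_LINEAR).ravel()
    return -np.abs(s(.068,z)-s(.073,z)).mean()
  best=min((f((x,y)),x,y) for x in np.arange(-5,5.1,.5) for y in np.arange(-5,5.1,.5)); print(tag,"rim",best)
for tag,(cx,cy) in(("scene0",(182,168)),("scene5",(182,168)),("top0",(179,200))):
  c=load(tag); g=cv2.GaussianBlur(c["color"].max(2).astype(np.float32),(0,0),.7)
  a=np.linspace(0,2*np.pi,200)
  def f(q):
    def s(r):
      uv=proj(c,np.c_[.5735+q[0]/1e3+r*np.cos(a),.2285+q[1]/1e3+r*np.sin(a),np.full(200,.088)]).astype(np.float32)
      return cv2.remap(g,uv[:,:1],uv[:,1:],cv2.INTER_LINEAR).ravel()
    return -np.abs(s(.0105)-s(.014)).mean()
  best=sorted((f((x,y)),x,y) for x in np.arange(-5,5.1,.5) for y in np.arange(-5,5.1,.5))[:3]; print(tag,"head",best)
```

```text
scene5 [-2.19439954  0.25145272] along 1.3591467975516474 lat 1.7410737468182897
scene0 [-2.19439954  0.25145272] along 1.3591467975516474 lat 1.7410737468182897
scene5 rim (np.float32(-30.069016), np.float64(-5.0), np.float64(0.0))
scene0 rim (np.float32(-41.215736), np.float64(-1.5), np.float64(1.0))
top0 rim (np.float32(-22.288374), np.float64(2.0), np.float64(-1.5))
scene0 head [(np.float32(-29.582867), np.float64(-4.0), np.float64(0.5)), (np.float32(-29.428993), np.float64(-3.5), np.float64(0.5)), (np.float32(-29.386568), np.float64(-4.5), np.float64(0.5))]
scene5 head [(np.float32(-34.55443), np.float64(-5.0), np.float64(0.0)), (np.float32(-34.48038), np.float64(-5.0), np.float64(-0.5)), (np.float32(-34.452484), np.float64(-5.0), np.float64(0.5))]
top0 head [(np.float32(-27.82004), np.float64(-1.5), np.float64(-3.5)), (np.float32(-27.786226), np.float64(-2.0), np.float64(-3.5)), (np.float32(-27.599136), np.float64(-1.5), np.float64(-3.0))]
```

The groove is now open: a dark band shows under the head at scene (183,175). The clip's C shows level and unrotated in the grip, from (193,150) to (203,160). I'll lower it to groove height and look again.

```bash
python3 -m handwheel '[{"dp":[0,0,-1],"turn":[0,0,0]},{"dp":[0,0,-1.5],"turn":[0,0,0]},{"dp":[0,0,-1.5],"turn":[0,0,0]},{"dp":[0,0,-1],"turn":[0,0,0]},{"dp":[0,0,-0.35],"turn":[0,0,0]},{"dp":[0,0,0],"turn":[0,0,0]},{"dp":[0,0,0],"turn":[0,0,0]}]'
python3 look.py 6; python3 -c "
from h import *
crop('scene6',165,145,215,185,15,'z6')"
```

```text
t: 10.25
position: [0.6095, 0.1684, 0.0752]
orientation: [1.201, 1.57, 0.18]
force: [0.2, -0.5, -0.4]
grip_width: 0.0131
pos [0.6095 0.1684 0.0752] jaw 31.47 axis [ 7.e-04  1.e-04 -1.e+00] w 0.01305237688462975 F [ 0.2 -0.5 -0.4]
bore est [0.5908 0.1989] along -34.3 lat 0.68 under z 0.07109461777073202
```

View pics/look6.png

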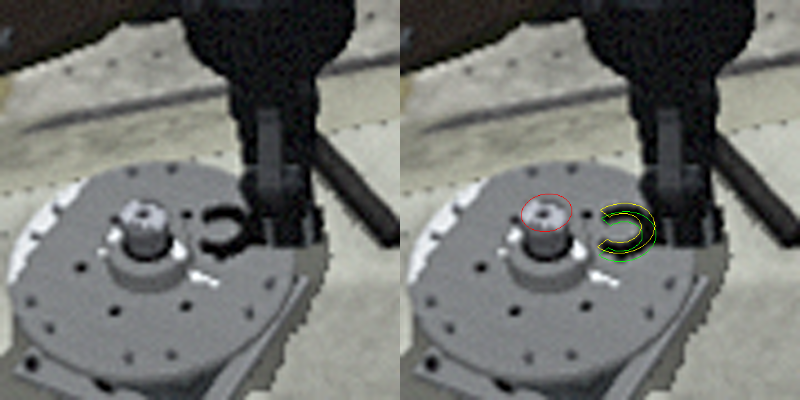

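View pics/z6.png

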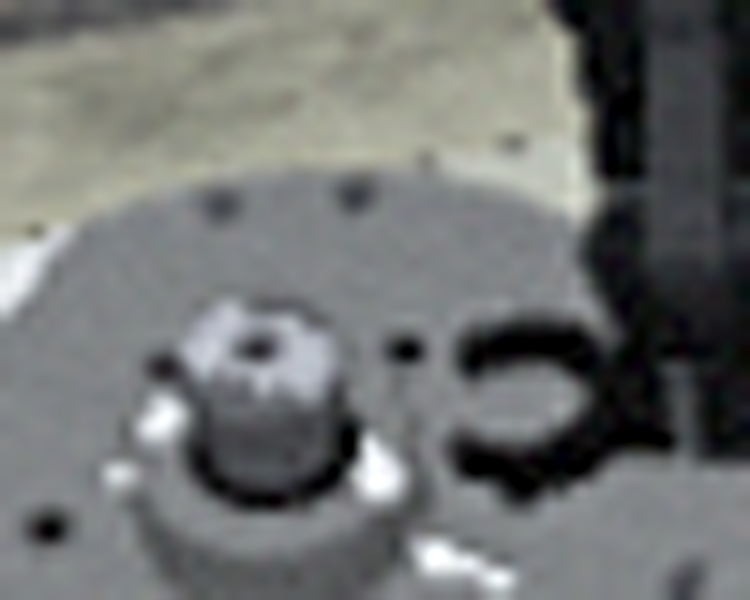

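Run:
```python
from fitc import *
h=np.radians(121.47); d=np.array([np.cos(h),np.sin(h)]); n=np.array([-d[1],d[0]]); S=np.array([.5735,.2285])
for z in(.069,.0711,.073):
    x,*r=fitC("scene6",(192,163,206,182),z,[.5908,.1989,h]); e=np.array([.5908,.1989])+x/1e3-S
    print(z,x.round(2),"along",e@d*1e3,"lat",e@n*1e3,r[:2])
c=load("scene6")
# where are spindle features: predicted with S shifted by scene bias options
for b in((0,0),(-1.5,1),(-2.2,.25)):
    P=[[S[0]+b[0]/1e3,S[1]+b[1]/1e3,z] for z in(.088,.076,.068,.054)]
    print(b,((proj(c,P)-[165,145]+.5)*15).round(0).tolist())
im=cv2.resize(c["color"][145:205,150:210],None,fx=10,fy=10,interpolation=cv2.INTER_CUBIC)
for b,col in(((-1.5,1),(0,255,0)),):
    for r,z in((.012,.088),(.012,.076),(.021,.068),(.07,.054)):
        uv=proj(c,[[S[0]+b[0]/1e3+r*np.cos(a),S[1]+b[1]/1e3+r*np.sin(a),z] for a in np.linspace(0,6.3,80)])
        cv2.polylines(im,[np.round((uv-[150,145]+.5)*10).astype(int)],False,col,1)
cv2.imwrite("pics/ov6.png",im)
```

```text
0.069 [2.26 1.23] along -34.40517733834334 lat -1.8705158969900835 [np.float64(18.325300952625057), np.float64(28.09166260839848)]
0.0711 [ 0.76 -0.31] along -34.935975910980034 lat 0.21085313516741036 [np.float64(18.752680165748217), np.float64(20.457291212781406)]
0.073 [-0.23 -1.23] along -35.20700375673027 lat 1.5316036154656083 [np.float64(19.01201631850997), np.float64(22.743217138707333)]
(0, 0) [[269.0, 342.0], [280.0, 399.0], [287.0, 437.0], [299.0, 502.0]]
(-1.5, 1) [[257.0, 346.0], [268.0, 403.0], [275.0, 441.0], [287.0, 506.0]]
(-2.2, 0.25) [[258.0, 351.0], [269.0, 409.0], [276.0, 446.0], [289.0, 512.0]]
```

View pics/ov6.png

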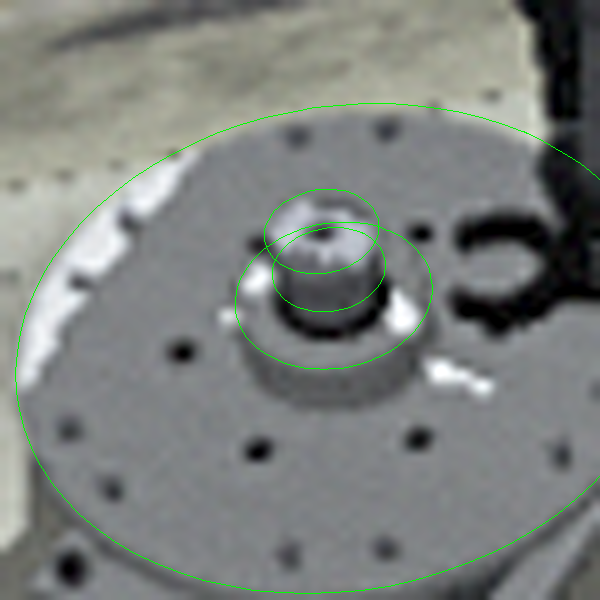

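The outlines match the spindle. At groove height the clip is centred within about 0.7 mm laterally: the camera says −0.55 and the robot estimate +0.68. I'll drop the last 2 mm and approach.

```bash
python3 -m handwheel '[{"dp":[0,0,-0.19],"turn":[0,0,0]},{"dp":[0,0,0],"turn":[0,0,0]},{"dp":[-0.21,0.34,0],"turn":[0,0,0]},{"dp":[-0.21,0.34,0],"turn":[0,0,0]},{"dp":[-0.21,0.34,0],"turn":[0,0,0]},{"dp":[-0.1,0.17,0],"turn":[0,0,0]},{"dp":[0,0,0],"turn":[0,0,0]},{"dp":[0,0,0],"turn":[0,0,0]}]'
python3 look.py 7; python3 -c "
from h import *
crop('scene7',165,145,215,185,15,'z7')"
```

```text
t: 11.15
position: [0.602, 0.1802, 0.0729]
orientation: [0.689, 1.571, -0.332]
force: [0.4, -0.0, 0.1]
grip_width: 0.0131
pos [0.602  0.1802 0.0729] jaw 31.48 axis [ 0. -0. -1.] w 0.013110742605781054 F [ 0.4 -0.   0.1]
bore est [0.5833 0.2107] along -20.26 lat 0.95 under z 0.06881245729123138
```

View pics/z7.png

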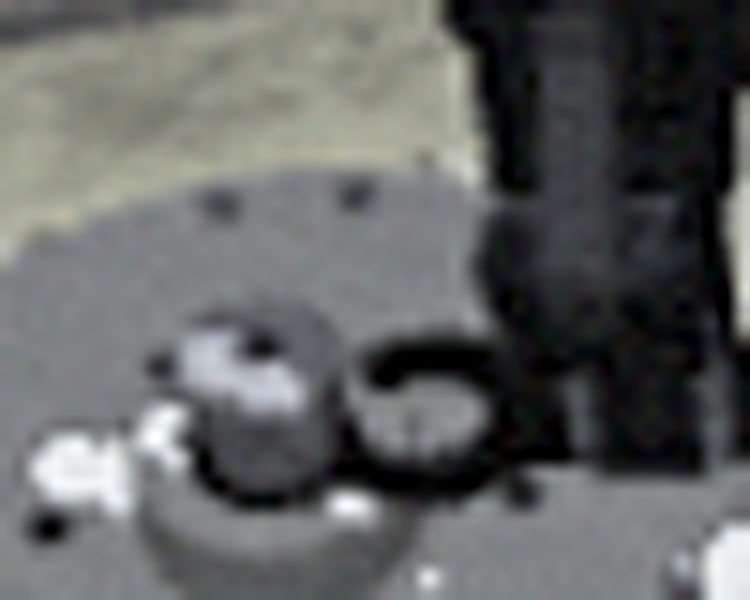

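The C's tips at about scene (190,171) and (190,176) straddle the spindle symmetrically, with no contact force. I'll push on.

```bash
python3 -m handwheel '[{"dp":[-0.1,0.17,0],"turn":[0,0,0]},{"dp":[-0.1,0.17,0],"turn":[0,0,0]},{"dp":[-0.1,0.17,0],"turn":[0,0,0]},{"dp":[-0.1,0.17,0],"turn":[0,0,0]},{"dp":[0,0,0],"turn":[0,0,0]}]'
python3 -m handwheel '[{"dp":[-0.1,0.17,0],"turn":[0,0,0]},{"dp":[-0.1,0.17,0],"turn":[0,0,0]},{"dp":[0,0,0],"turn":[0,0,0]}]'; python3 look.py 8
```

```text
t: 11.75
position: [0.5978, 0.1866, 0.0728]
orientation: [-0.875, 1.57, -1.896]
force: [0.0, -4.9, 0.4]
grip_width: 0.0133
t: 12.05
position: [0.5958, 0.1896, 0.0728]
orientation: [-0.852, 1.569, -1.874]
force: [-0.2, -6.8, 1.0]
grip_width: 0.0133
pos [0.5958 0.1896 0.0728] jaw 31.47 axis [-5.0e-04 -1.6e-03 -1.0e+00] w 0.013324574696103784 F [-0.2 -6.8  1. ]
bore est [0.5771 0.2201] along -9.08 lat 1.29 under z 0.06866844787848733
```

```bash
python3 -m handwheel '[{"dp":[-0.14,0.15,0],"turn":[0,0,0]},{"dp":[-0.1,0.17,0],"turn":[0,0,0]},{"dp":[0,0,0],"turn":[0,0,0]}]'
python3 -m handwheel '[{"dp":[-0.1,0.17,0],"turn":[0,0,0]},{"dp":[0,0,0],"turn":[0,0,0]}]'; python3 look.py 9
```

```text
t: 12.45
position: [0.5931, 0.1936, 0.0729]
orientation: [-1.935, 1.57, -2.957]
force: [-4.6, -0.3, 2.3]
grip_width: 0.013
t: 12.65
position: [0.592, 0.1957, 0.0726]
orientation: [-2.284, 1.569, 2.978]
force: [-5.0, 2.3, -0.0]
grip_width: 0.013
pos [0.592  0.1957 0.0726] jaw 31.49 axis [-1.3e-03  2.0e-04 -1.0e+00] w 0.013046869789419128 F [-5.   2.3 -0. ]
bore est [0.5733 0.2262] along -1.81 lat 1.4 under z 0.06848750353498463
```

```bash
python3 -c "
from h import *
crop('scene9',165,145,215,185,15,'z9')"
```

```text
(no output)
```

View pics/z9.png

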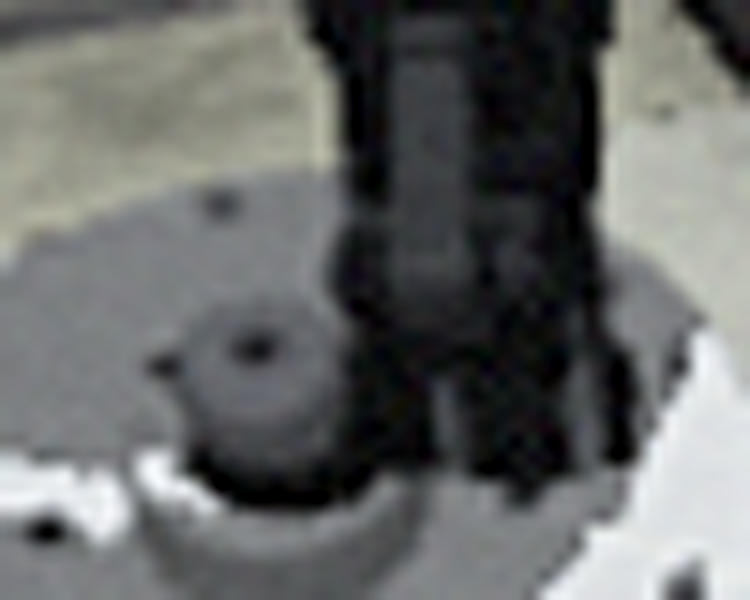

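The force now pulls forward (+4.6 N along the push), so the legs are past the widest point. I'll continue to the stop.

```bash
python3 -m handwheel '[{"dp":[-0.1,0.1,0],"turn":[0,0,0]},{"dp":[-0.05,0.08,0],"turn":[0,0,0]},{"dp":[0,0,0],"turn":[0,0,0]}]'
python3 -m handwheel '[{"dp":[-0.05,0.08,0],"turn":[0,0,0]},{"dp":[-0.05,0.08,0],"turn":[0,0,0]},{"dp":[0,0,0],"turn":[0,0,0]}]'
```

```text
t: 13.05
position: [0.5908, 0.1972, 0.0727]
orientation: [-1.951, 1.57, -2.972]
force: [-5.2, -1.4, -0.9]
grip_width: 0.013
t: 13.35
position: [0.5902, 0.1983, 0.0729]
orientation: [-0.241, 1.57, -1.263]
force: [-2.5, -4.8, -0.4]
grip_width: 0.0132
```

```bash
python3 -m handwheel '[{"dp":[-0.05,0.08,0],"turn":[0,0,0]},{"dp":[-0.05,0.08,0],"turn":[0,0,0]},{"dp":[0,0,0],"turn":[0,0,0]}]'
python3 -m handwheel '[{"dp":[-0.05,0.08,0],"turn":[0,0,0]},{"dp":[0,0,0],"turn":[0,0,0]}]'; python3 look.py 10
```

```text
t: 13.65
position: [0.59, 0.1986, 0.0731]
orientation: [0.107, 1.568, -0.914]
force: [1.6, -14.4, -0.2]
grip_width: 0.0129
t: 13.85
position: [0.5899, 0.1986, 0.0732]
orientation: [0.154, 1.567, -0.868]
force: [4.9, -18.6, -0.1]
grip_width: 0.013
pos [0.5899 0.1986 0.0732] jaw 31.43 axis [ 0.0027 -0.0032 -1.    ] w 0.012998722784635557 F [  4.9 -18.6  -0.1]
bore est [0.5713 0.2292] along 1.76 lat 1.55 under z 0.06908788624049962
```

It is stopped hard at 18 N along the push with no more motion. I'll relieve the push, release and lift away.

```bash
python3 -m handwheel '[{"dp":[0.08,-0.15,0],"turn":[0,0,0]},{"dp":[0,0,0],"turn":[0,0,0]}]'
python3 -m handwheel '[{"dp":[0,0,0],"turn":[0,0,0]},{"dp":[0,0,0],"turn":[0,0,0]},{"dp":[0,0,0],"turn":[0,0,0]},{"dp":[0,0,0],"turn":[0,0,0]}]' 0
python3 -m handwheel '[{"dp":[0,0,0.5],"turn":[0,0,0]},{"dp":[0,0,1.5],"turn":[0,0,0]},{"dp":[0,0,2.5],"turn":[0,0,0]},{"dp":[0,0,3],"turn":[0,0,0]},{"dp":[1,-3,2],"turn":[0,0,0]},{"dp":[0,-4,0],"turn":[0,0,0]},{"dp":[-1,-4,0],"turn":[0,0,0]},{"dp":[-2,-4,0],"turn":[0,0,0]},{"dp":[-2,-4,0],"turn":[0,0,0]},{"dp":[-2,-4,0],"turn":[0,0,0]},{"dp":[-2,-4,0],"turn":[0,0,0]},{"dp":[-2,-4,0],"turn":[0,0,0]},{"dp":[0,-4,0],"turn":[0,0,0]},{"dp":[0,0,0],"turn":[0,0,0]},{"dp":[0,0,0],"turn":[0,0,0]}]'
python3 - <<'E'
from h import *
shot("scene","scene11"); shot("top","top11")
r=lambda m,x0,y0,x1,y1:cv2.resize(m[y0:y1,x0:x1],(400,400),interpolation=cv2.INTER_CUBIC)
cv2.imwrite("pics/fin.png",np.hstack([r(load("scene11")["color"],155,140,215,200),r(load("top11")["color"],155,175,205,225)]))
E
```

```text
t: 14.15
position: [0.59, 0.1984, 0.073]
orientation: [0.133, 1.569, -0.889]
force: [0.3, -9.7, 0.1]
grip_width: 0.0132
t: 14.55
position: [0.5895, 0.1998, 0.0731]
orientation: [1.527, 1.57, 0.506]
force: [-0.2, -0.0, 1.4]
grip_width: 0.0427
t: 16.05
position: [0.4894, -0.151, 0.1689]
orientation: [0.776, 1.57, -0.247]
force: [0.6, 0.8, -0.0]
grip_width: 0.0425
```

View pics/fin.png

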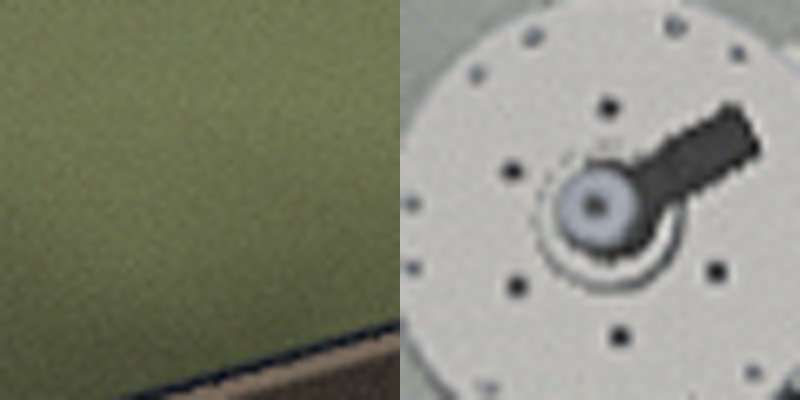

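View pics/top11.png

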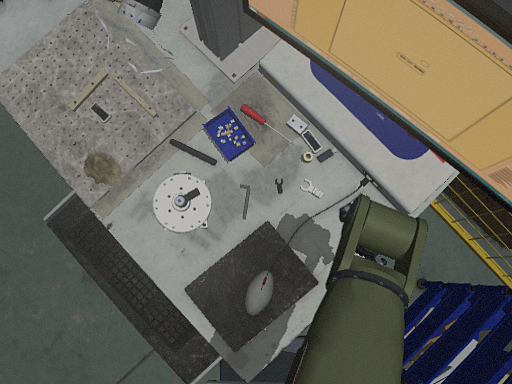

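The top view shows the clip round the spindle with its tab at top (193,192). I'll move the arm aside for a scene view as a flatness and position check.

```bash
python3 -m handwheel '[{"dp":[0,0,2],"turn":[0,0,0]},{"dp":[-1.05,3.3,2],"turn":[0,0,0]},{"dp":[-1.05,3.3,2],"turn":[0,0,0]},{"dp":[-1.05,3.3,0],"turn":[0,0,2]},{"dp":[-1.05,3.3,0],"turn":[0,0,2]},{"dp":[-1.05,3.3,0],"turn":[0,0,2]},{"dp":[-1.05,3.3,0],"turn":[0,0,2]},{"dp":[-1.05,3.3,0],"turn":[0,0,2]},{"dp":[-1.05,3.3,0],"turn":[0,0,2]},{"dp":[-1.05,3.3,0],"turn":[0,0,2]},{"dp":[-1.05,3.3,0],"turn":[0,0,2]},{"dp":[-1.05,3.3,0],"turn":[0,0,2]},{"dp":[-1.05,3.3,0],"turn":[0,0,2]},{"dp":[-1.05,3.3,0],"turn":[0,0,2]},{"dp":[-1.05,3.3,0],"turn":[0,0,2]},{"dp":[-1.05,3.3,0],"turn":[0,0,2]},{"dp":[-1.05,3.3,0],"turn":[0,0,2]},{"dp":[-1.05,3.3,0],"turn":[0,0,2]},{"dp":[-1.05,3.3,0],"turn":[0,0,0]},{"dp":[0,0,0],"turn":[0,0,0]}]'
python3 - <<'E'
from fit import *
shot("scene","scene12"); shot("top","top12"); out=[]
S=np.array([.5737,.2283])
for n,box,b in(("scene12",(155,140,215,200),(-1.75,1.25)),("top12",(155,175,205,225),(1.75,-1.25))):
    c=load(n); x0,y0,x1,y1=box; s=400/(x1-x0)
    im=cv2.resize(c["color"][y0:y1,x0:x1],(400,400),interpolation=cv2.INTER_CUBIC); raw=im.copy()
    # fit clip with z0=.069, tab visible; parameters x,y,th ; mask of dark inside disc near tab
    h=np.radians(121.5)
    M=np.array([[np.cos(h),-np.sin(h)],[np.sin(h),np.cos(h)]]); o=S+np.array(b)/1e3
    for poly,z,col in((Cpoly(),.074,(0,255,255)),(TAB,.080,(0,255,0)),(TAB,.068,(255,0,255))):
        w=poly@M.T+o; uv=proj(c,np.c_[w,np.full(len(w),z)]); cv2.polylines(im,[np.round((uv-[x0,y0]+.5)*s).astype(int)],True,col,1)
    out.append(np.vstack([raw,im])[:, :])
cv2.imwrite("pics/fin2.png",cv2.resize(np.hstack(out),(600,600)))
cv2.imwrite("pics/fin2s.png",out[0])
for n in("small",): pass
E
```

```text
t: 18.15
position: [0.2978, 0.4468, 0.2277]
orientation: [2.997, 1.57, 2.504]
force: [-0.3, -0.2, 0.6]
grip_width: 0.0426
```

View pics/fin2.png

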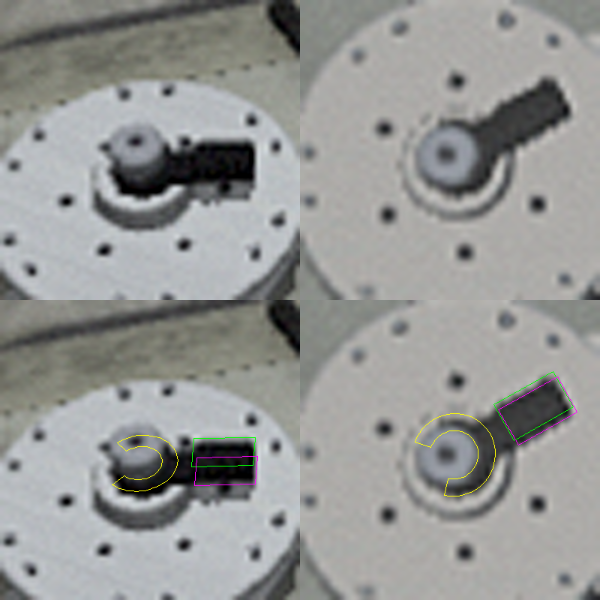

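View pics/scene12.png

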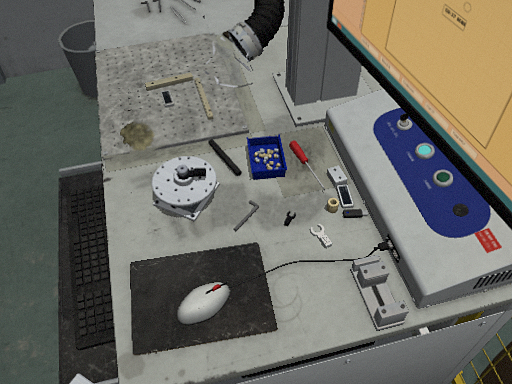

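Both views match the predicted home pose: tab at scene (200,172) and top (193,192), lying flat, with the tab's end within about 1 mm of the outlines. The other things stand where they were, so I'll hand in.

```bash
python3 -c "
from rig import ctrl
print(ctrl.sign_off())"
```

```text
the job is handed in; nothing more can be done
None
```

The larger clip is home in the spindle groove on the fully pressed nest disc, and the job was handed in at about 18 s of the 48 s. No verdict is reported at hand-in.

**What I did**
- **Disc:** I pressed it to its hard stop. At 21 N there was no further motion, with the fingertips at 53.9 mm.
- **Clip:** I gripped the larger black clip by its tab and pushed it into the groove at a heading of about 121°. The force turned from resistance to a forward pull as the legs closed. It then stopped hard at about 18 N along the push.
- **Release:** I opened the gripper, lifted away and parked the arm clear.

**Last checks**
- **Clip position:** Both views show the clip flat on the boss, with its tab within about 1 mm of the predicted home outline. That outline allows for the offset between the cameras.
- **Other things:** The small clip, hex key, bush and white look-alike show no movement in the pictures.

**What disagreed**
- **Cameras:** The two cameras differed by 2 to 4 mm on the same points, so I used the average of the two.
- **Robot estimate:** At the stop it put the bore about 1.8 mm too far along the push and 1.6 mm to the side. Its offset from the true bore was uncertain by about that much, so I went by the hard stop and the pictures.
- **Grip width:** It read 13 mm on a 16 mm tab, probably because only the fingertips held it.

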